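Tip two varnished name boards onto their backs, face up

TASK

Two boat name boards have dried standing on edge on their carpeted drying racks, and their faces are due for the next coat: one has its anchor face towards you, the other away from you. With the fingertips alone, gently push each board over so that it tips onto its back and lies flat and face up across both battens of its own rack, about square to them. Do not lift or carry the boards, do not disturb the wet board at the back, and leave everything else on the bench where it is.

Things in the scene. Friction and masses are not known exactly. Their poses are not given: they have to be found in the camera images.
- long_board: name board, 240 mm long, 80 high, 20 thick, about 0.24 kg, loose, standing on a long edge across rack_a, 20 to 70 mm off its middle towards rack -x, face to the robot. Face: dark mahogany, white anchor, waves and border. Back: plain paler wood, two brass plates. Origin: middle of its lower edge. Standing: y along its length, z up, x through it from face to back (the face looks along -x)
- short_board: name board, 190 mm long, 80 high, 20 thick, about 0.19 kg, loose, standing on a long edge across rack_b, 20 to 70 mm off its middle towards rack +x, face away from the robot. Face: dark mahogany, white anchor, waves and border. Back: plain paler wood, two brass plates. Origin: middle of its lower edge. Standing: y along its length, z up, x through it from face to back (the face looks along -x)
- long_board_mid (a point): centre of the long board, 40 mm above the middle of the edge it stands on (board edge on the carpet at z = 38 mm, its top at 118 mm). The board slides little on the carpet; pushed near the top it tips about its lower edge and falls over by itself once leaned about 15 degrees. Its rounded ends are 54 mm high
- short_board_mid (a point): centre of the short board, 40 mm above the middle of the edge it stands on (board edge on the carpet at z = 38 mm, its top at 118 mm). The board slides little on the carpet; pushed near the top it tips about its lower edge and falls over by itself once leaned about 15 degrees. Its rounded ends are 54 mm high
- rack_a: low wooden drying rack fixed to the bench: two parallel battens 240 mm long along its x, 100 mm apart centre to centre in y, each 30 mm wide, covered with blue-grey carpet, on plywood cross strips. Carries the long board. Origin: centre of its underside on the bench; the carpet tops are at z = 38 mm. The battens end at x = -120 and +120 mm
- rack_b: low wooden drying rack fixed to the bench: two parallel battens 240 mm long along its x, 100 mm apart centre to centre in y, each 30 mm wide, covered with blue-grey carpet, on plywood cross strips. Carries the short board. Origin: centre of its underside on the bench; the carpet tops are at z = 38 mm. The battens end at x = -120 and +120 mm
- wet_board: a third name board, 240 x 80 x 20 mm, freshly varnished, lying face up on a small rack in the middle of the back of the bench, its length across, its top 58 mm above the bench. Origin: centre of its underside
- varnish_tin: closed tin, 89 mm diameter, 104 mm high, standing beyond the right rack. Origin: centre of its underside
- brush: flat varnish brush with white handle, 185 x 42 x 12 mm, lying on the bench. Origin: on its underside near the steel ferrule; x towards the bristles, which end at +60 mm, the handle at -125 mm
- tape_roll: roll of masking tape lying flat, 104 mm diameter, 30 mm high. Origin: centre of its underside
- sanding_block: cork sanding block, 62 x 110 x 35 mm, on the bench at the left. Origin: centre of its underside
- sealant_tube: white and blue sealant cartridge standing upright, 49 mm diameter, 228 mm high with its nozzle. Origin: centre of its underside
- scraper: paint scraper with red handle lying on the bench, 190 x 50 x 18 mm, x towards the blade. Origin: on its underside near the middle

How it is judged:
By the outcome, as a careful person would: the job done as asked, in the order asked, and still so for the second after the job is handed in, with the robot touching nothing.
It also fails if it takes over 45 s, if anything falls off the work surface, if the arm or the gripper's body presses on something with over 40 N, if the wrist force passes 120 N, or if a joint passes its speed limit or range.

ROBOT

A 7-joint arm with a two-finger parallel gripper is mounted at the origin on the work surface. World frame = base frame: x ahead of the robot, y to its left, z up, the work surface at z = 0. Lengths are in m, angles in rad, forces in N, time in s.
With the tool pointing down it reaches from about 0.425 to 0.925 m from the base axis. Payload 6.8 kg.
Tool frame: the origin (TCP) lies on the front face of the gripper's body, between the roots of the fingers; the fingertips stand 73 mm ahead of it and the grasp point (between the pads) lies 54 mm ahead of it (env.nose_length is the distance from the TCP to the fingertips, in m); z points along the fingers, y is the line along which they close (so a half turn about z gives the same grasp; the last joint's range is limited). The gripper opens to 85 mm and grips with 20 to 120 N. Pads are 22 mm wide; open, the fingers measure 114 mm over their backs; the gripper's body (76 mm by 85 mm) begins 54 mm behind the grasp point. The pads swing forward as they close: fully open they stand 13 mm farther back than shut.
Start: joints at [1.084, 0.477, 0.022, 1.555, -0.011, 1.109, -0.083], TCP at [0.25, -0.627, 0.304] pointing down, gripper open.
Joint ranges: [-2.96, 2.96], [-0.34, 2.1], [-1.41, 1.46], [0.24, 2.44], [-1.37, 4.51], [0.17, 1.92], [-2.96, 2.96]. Speed limits (rad/s): [2.39, 2.39, 3.14, 3.14, 3.14, 3.14, 3.14].

INTERFACE

Orientations are given as a unit quaternion [w, x, y, z].
In Python, from cell import env, kin, camera, calibration, job gives the robot as it stands. The module is installed in compiled form; this text tells all that it offers. Calls block until the motion is done:
- env.reach(position, orientation): joint-space move of the TCP to a pose.
- env.movel(position, velocity=0.15, rot=None, stop_force=None): straight line of the TCP; rot=None keeps the orientation; velocity is the mean speed in m/s. With stop_force (N) it stops when the force on the tool has changed by that much, and returns True; else False.
- env.goto_joints(angles): joint-space move.
- env.grip(opening, f_grip=None): finger opening in m; f_grip is the grip in N (None keeps the last); returns when the fingers have stopped.
- env.dwell(seconds).
- kin.inverse_kinematics(position, orientation): joint angles nearest the present ones, or None.
- env.get_state(): the state.
- camera(name): name is "scene" or "top" or "wrist"; returns (picture, depth): 420x560x3 uint8, blue, green, red; 420x560 float32, m along the optical axis (not along the pixel's ray), 0 where there is no reading.
- calibration(name): a dict with "fx", "fy", "cx", "cy" (pixels), "k1" (the pictures are not rectified: a ray, as slopes to the right and down, at radius r is drawn at 1 + k1 r^2 times it, then the intrinsics apply), "rvec" (rotation vector, rad) and "tvec" (3), from world to camera coordinates, as OpenCV has them. Camera axes: x right, y down, z forward; pixel columns grow to the right and rows downward; lengths in m; the calibration is good to about 2 mm. A picture is of the moment at which its call begins: read the wrist's pose just before it. calibration takes no time and is no camera call; for the wrist camera it gives the pose at the moment of the call.
A pose or a line that the arm cannot do raises env.PlanningError and nothing moves.
- job.job_done(): hands the job in; it is judged then, once.
The state is a dict: "time": time; "qpos": joint angles; "joint_velocities": joint speeds; "joint_torque": joint torques, N m; "tcp_pos": TCP position; "orientation": TCP orientation; "force": force on the tool from outside, world axes, zero at the start; "torque": the same for the moment, N m; "opening": finger opening in m; "gripper_force": force on a finger pad.
Only numpy, scipy, OpenCV 4.12 (cv2) and the standard library are available. Lean on these libraries where they do the work, as an engineer would, in place of code of your own. Each camera call takes 0.05 s, during which the arm holds its last target. There are 200 camera calls.

## Working session

There is one attempt and no reset: what is moved stays moved. The work goes in short steps, each a Python script; the robot and the scene stay as the last script left them, time stands still between calls to the robot, and variables do not carry over. Pictures are saved under pics/ and viewed, at most 10 in all, crops included, and the job is handed in when it is done.

```bash
mkdir -p pics; cat > h.py <<'E'
import numpy as np, cv2
from cell import env, kin, camera, calibration, job
def cloud(name):
    c=calibration(name); img,d=camera(name)
    K=np.array([[c['fx'],0,c['cx']],[0,c['fy'],c['cy']],[0,0,1.]])
    v,u=np.mgrid[0:d.shape[0],0:d.shape[1]]
    s=cv2.undistortPoints(np.stack([u,v],-1).reshape(-1,1,2).astype(np.float64),K,np.array([c['k1'],0,0,0.])).reshape(*d.shape,2)
    P=np.dstack([s[...,0]*d,s[...,1]*d,d]); R=cv2.Rodrigues(np.array(c['rvec'],float))[0]
    W=(P-np.array(c['tvec']).ravel())@R
    W[d==0]=np.nan
    return img,d,W
E
python3 - <<'E'
from h import *
for n in ("top","scene"):
    i,d,W=cloud(n); cv2.imwrite(f"pics/{n}0.png",i); np.save(f"{n}0.npy",W); print(n,np.isnan(W).mean(), np.nanpercentile(W.reshape(-1,3),[5,50,95],axis=0).round(3))
print(env.get_state()['time'],env.nose_length,env.get_state()['orientation'])
E
```

```text
top 0.004085884353741497 [[ 0.03  -0.8   -0.752]
 [ 0.556 -0.007 -0.   ]
 [ 1.633  0.795  0.122]]
scene 0.004443027210884354 [[-9.050e-01 -1.950e+00 -7.550e-01]
 [ 5.140e-01 -1.130e-01 -1.000e-03]
 [ 1.368e+00  6.760e-01  2.000e-01]]
0.1 0.0726 [-8.11772698e-04  9.82110856e-01  1.88301795e-01 -2.04331415e-04]
```

View pics/top0.png

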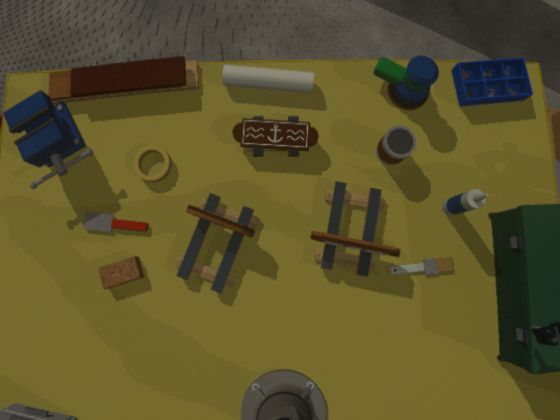

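View pics/scene0.png

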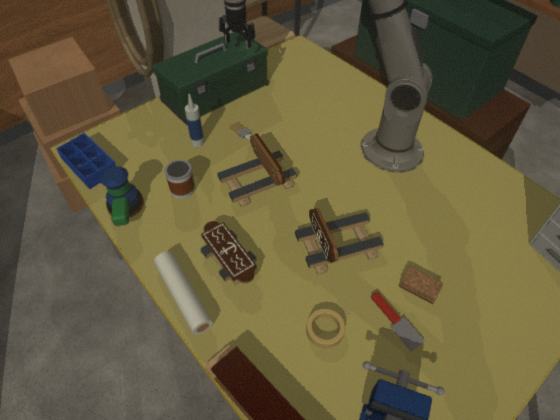

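The top view shows the long board at about (355,244) on the right rack, and the short board at about (220,220) on the left rack. The wet board is at (275,134). The scene view shows the same layout: short board with its face (anchor) to the far side, long board with its back to the far side.

```bash
python3 - <<'E'
import numpy as np,cv2
W=np.load("top0.npy"); im=cv2.imread("pics/top0.png"); hsv=cv2.cvtColor(im,cv2.COLOR_BGR2HSV)
for n,(u0,v0,u1,v1) in dict(long=(300,170,410,285),short=(170,185,265,300)).items():
    w=W[v0:v1,u0:u1].reshape(-1,3); h=hsv[v0:v1,u0:u1].reshape(-1,3)
    t=w[(w[:,2]>.108)&(w[:,2]<.125)]
    r=cv2.minAreaRect(t[:,:2].astype(np.float32)); print(n,len(t),r, t.mean(0), t[:,2].max())
    b=w[(w[:,2]>.06)]; print(' board', cv2.minAreaRect(b[:,:2].astype(np.float32)))
    # carpet: z 30..44mm, bluish dark
    m=(w[:,2]>.03)&(w[:,2]<.046)&((h[:,0]>75)&(h[:,0]<140)|(h[:,1]<70)); c=w[m]
    print(' rack',m.sum(),cv2.minAreaRect(c[:,:2].astype(np.float32)))
    mm=((W[...,2]>.03)&(W[...,2]<.046)&((hsv[...,0]>75)&(hsv[...,0]<140)|(hsv[...,1]<70))).astype(np.uint8)
    mm2=np.zeros_like(mm); mm2[v0:v1,u0:u1]=mm[v0:v1,u0:u1]
    mm2=cv2.morphologyEx(mm2,cv2.MORPH_OPEN,np.ones((3,3)))
    N,L,S,C=cv2.connectedComponentsWithStats(mm2)
    for k in range(1,N):
        if S[k,4]>60: 
            q=W[L==k]; print('  comp',S[k,4],cv2.minAreaRect(q[:,:2].astype(np.float32)))
E
```

```text
long 612 ((0.4524443745613098, -0.20375308394432068), (0.19431549310684204, 0.022715335711836815), 77.12648010253906) [ 0.45299873 -0.2010006   0.11702128] 0.12249148831782353
 board ((0.4526927173137665, -0.2021540403366089), (0.23876550793647766, 0.023225031793117523), 77.0384750366211)
 rack 1548 ((0.49845442175865173, -0.2020135372877121), (0.12877056002616882, 0.24153617024421692), 78.12286376953125)
  comp 535 ((0.5558974146842957, -0.16314338147640228), (0.02929600328207016, 0.14386916160583496), 77.57091522216797)
  comp 520 ((0.53463214635849, -0.26093000173568726), (0.028193283826112747, 0.14644569158554077), 78.0101089477539)
  comp 246 ((0.4234871566295624, -0.13438114523887634), (0.027691803872585297, 0.0672147199511528), 78.91807556152344)
  comp 232 ((0.4022716283798218, -0.23253661394119263), (0.027256425470113754, 0.06374931335449219), 78.6903076171875)
short 446 ((0.5230327844619751, 0.15115571022033691), (0.13832978904247284, 0.021213285624980927), 67.95160675048828) [0.52246185 0.15040616 0.11696989] 0.12237671333001869
 board ((0.5224224328994751, 0.1510430872440338), (0.18754269182682037, 0.022266976535320282), 67.98538970947266)
 rack 1634 ((0.46861279010772705, 0.17198672890663147), (0.129455104470253, 0.24180974066257477), 67.58631896972656)
  comp 170 ((0.5770807862281799, 0.18114419281482697), (0.028110411018133163, 0.04761963337659836), 66.84783172607422)
  comp 170 ((0.5392656326293945, 0.08859999477863312), (0.02838834375143051, 0.047775935381650925), 68.44640350341797)
  comp 623 ((0.45329535007476807, 0.23180194199085236), (0.02989484742283821, 0.16782039403915405), 67.25467681884766)
  comp 640 ((0.4156568944454193, 0.1398458182811737), (0.029010675847530365, 0.16848406195640564), 67.87064361572266)
```

```bash
cat >> h.py <<'E'
def push(c,ang,d0,d1,zt=0.168,v=0.03):
    """ang: push direction (rad); from d0 to d1 along it relative to the board's mid-plane."""
    n=np.array([np.cos(ang),np.sin(ang)]); P=lambda d,z:[*(np.array(c)+d*n),z]
    for a in (ang,ang+np.pi,ang-np.pi):
        q=[0,np.cos(a/2),np.sin(a/2),0]
        s=kin.inverse_kinematics(P(d0,.30),q)
        if s is not None: print('q',np.round(s,2)); break
    env.reach(P(d0,.30),q); env.movel(P(d0,zt),0.12)
    f0=np.array(env.get_state()['force'])
    print('stopped',env.movel(P(d1,zt),v,stop_force=15)); print(np.array(env.get_state()['force'])-f0)
    env.dwell(.3); env.movel(P(d0,zt+.0),0.1); env.movel(P(d0,.30),0.2)
    print('t',env.get_state()['time'])
E
python3 - <<'E'
from h import *
print(env.get_state()['opening'])
push((.4525,-.2022),np.radians(-12.9),-.045,.008)
i,d,W=cloud("top"); cv2.imwrite("pics/top1.png",i); np.save("top1.npy",W)
E
```

```text
0.08573478908089947
q [ 0.43  0.12 -0.14  2.06  0.02  0.96 -1.52]
stopped False
[ 0.27628248 -0.0600465   0.11810284]
t 6.75
```

View pics/top1.png

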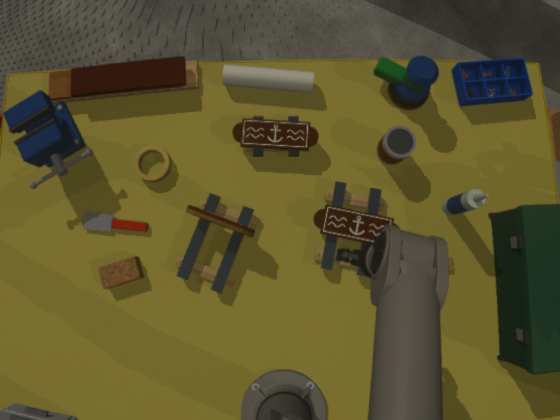

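The long board now lies flat and face up, centred near (357,226). Now the short board.

```bash
python3 - <<'E'
from h import *
push((.5225,.1508),np.radians(158),-.045,.008)
env.reach([.40,-.45,.32],[0,1,0,0])
for n in ("top","scene"):
    i,d,W=cloud(n); cv2.imwrite(f"pics/{n}2.png",i)
    if n=="top":
        for k,(u0,v0,u1,v1) in dict(long=(300,170,410,285),short=(170,185,265,300)).items():
            w=W[v0:v1,u0:u1].reshape(-1,3); t=w[(w[:,2]>.05)&(w[:,2]<.14)]
            print(k,cv2.minAreaRect(t[:,:2].astype(np.float32)),np.percentile(t[:,2],[2,50,98]))
print(env.get_state()['time'])
E
```

```text
q [ 0.18  0.4  -0.67  1.76  0.28  1.08  0.6 ]
stopped False
[-0.1587856   0.32653143 -0.22223536]
t 13.5917
long ((0.5031778216362, -0.21482065320014954), (0.2396499663591385, 0.08122903108596802), 76.61082458496094) [0.0533117  0.05780909 0.06239218]
short ((0.4716778099536896, 0.17285719513893127), (0.18900761008262634, 0.08067747950553894), 67.75482940673828) [0.05292945 0.05744454 0.06207712]
15.8667
```

View pics/top2.png

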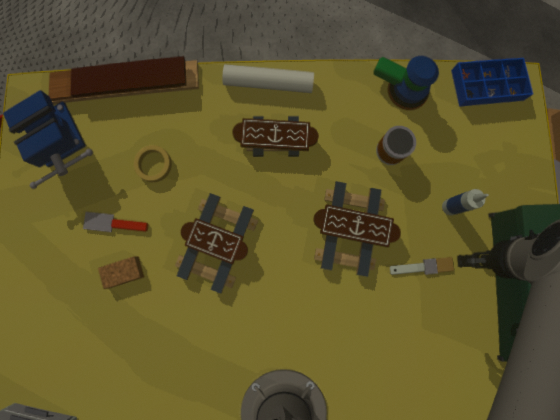

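Both boards lie flat and face up at (357,226) and (214,241), within 2° of square and across both battens. Nothing else has moved.

```bash
python3 - <<'E'
from h import *
print(env.get_state()['force']); print(job.job_done())
E
```

```text
[-0.48561748  0.14703073  0.77122666]
the job is handed in; nothing more can be done
None
```

I tipped both boards onto their backs with the fingertips, and they lie flat and face up across both battens of their own racks, within about 2° of square; nothing else looked moved in the top view, and I handed the job in at about 16 s.

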